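Rack the walnut panel and swing the lamp over it

TASK

Take the dark walnut panel from the leaning cradle and stand it upright on its long edge in the empty slot of the grooved rack, fully down and in the middle of the slot's length. Then swing the stiff-jointed bench lamp by its yellow knob until its head is centred straight above the walnut panel, and leave it there. Leave the two pale panels, the chisel and the plane alone.

Things in the scene. Friction and masses are not known exactly. Their poses are not given: they have to be found in the camera images.
- walnut_panel: Dark walnut board, loose, about 120 g: 14 thick (its x) x 120 wide (its y) x 90 tall (its z). Origin: centre of its lower 14 x 120 face, so the upper edge is at z = +90. It starts in the cradle, leaning 30 degrees from upright with its top towards the robot.
- cradle: Fixed plywood cradle 120 x 130 on the bench, front (-x) facing roughly the robot; origin: centre of its underside. The panel's lower edge sits 45 above the bench on a tilted shelf 110 long, leaning on a tilted board 110 wide and 10 thick behind its lower 50 mm (on the side facing the robot, under the panel); the upper 40 mm of the panel are free on both faces.
- rack: Fixed wooden block 200 (x) x 140 (y) x 50 tall with three parallel grooves running along its y at x = -60, 0 and +60, each 19 wide, 30 deep (floor 20 above the bench), open at both ends. Origin: centre of its underside.
- felt: Thin green felt strip 18 x 138 lying on the floor of the rack's one empty slot (the other two slots hold pale panels). Origin: middle of that slot's floor, 20 above the bench; x across the slot, y along it. When seated, the walnut panel's origin coincides with this one.
- oak_panel_a: Pale panel of the same size as the walnut panel, standing loose in one rack slot; origin: centre of its lower edge.
- oak_panel_b: Another pale panel like it, standing in another rack slot; origin: centre of its lower edge.
- lamp_head: Round green shade 110 across, 155 to 203 above the bench, on the end of two level green links (380 long, 190 and 215 high) with stiff upright hinges at post and elbow (elbow on the far side): it moves only level and stays where left. A 34-wide hub sits between shade and knob, top 223 high. Origin: on the head's vertical axis, 215 above the bench; the head also swivels easily about it.
- lamp_knob (a point): Middle of the round yellow knob on top of the lamp head, on its vertical axis: upright cylinder 26 in diameter, from 233 to 283 above the bench; this point at 258. The lamp post (24 wide, fixed foot 170 across) stands on the bench some 150 to 350 farther to the robot's right than the knob at the start.
- chisel: Bench chisel with wooden handle, about 245 long along x, up to 27 high, lying loose; origin near the middle of its underside.
- plane: Block plane, 150 (x) x 48 x about 50 high, standing loose; origin: centre of its underside.
Mind the look-alikes: they are no part of the job. Leave any blue, green or purple look-alike of the walnut_panel alone.

How it is judged:
On the way, in this order (a step that is already met when the one before it is completed fails the run):
1. the walnut panel stands upright, fully down in the empty slot (x of walnut_panel in the frame of felt between -0.008 and 0.008 m and y of walnut_panel in the frame of felt between -0.03 and 0.03 m and z of walnut_panel in the frame of felt below 0.006 m and angle between walnut_panel's own z axis and vertical below 0.12 rad and angle between the x axis of walnut_panel and the x axis of felt, either way round below 0.15 rad), for 0.2 s.
2. the lamp head is centred above the racked walnut panel (all of step 1 and horizontal distance between lamp_head and walnut_panel below 0.03 m), for 0.2 s.
At the end, for the whole second after the job is handed in: The walnut panel stands in the slot with the felt: its origin within 8 mm across and 30 mm along the slot's middle and less than 6 mm above its floor, upright within 0.12 rad and in line with the slot within 0.15 rad; the lamp head's axis is within 30 mm (level) of the panel's origin; both at rest (all of step 2 and linear speed of each of lamp_head, walnut_panel below 0.01 m/s); the robot touches nothing.
It fails at once if a pale panel is moved by more than 15 mm (distance of any of oak_panel_a, oak_panel_b from where it was at the start of the episode above 0.015 m).
It fails at once if the chisel or the plane is moved by more than 20 mm (distance of any of chisel, plane from where it was at the start of the episode above 0.02 m).
It also fails if it takes over 54 s, if anything falls off the work surface, if the arm or the gripper's body presses on something with over 40 N, if the wrist force passes 120 N, or if a joint passes its speed limit or range.

ROBOT

A 6-joint arm with a two-finger parallel gripper is mounted at the origin on the work surface. World frame = base frame: x ahead of the robot, y to its left, z up, the work surface at z = 0. Lengths are in m, angles in rad, forces in N, time in s.
With the tool pointing down it reaches from about 0.3 to 0.775 m from the base axis. Payload 14.6 kg.
Tool frame: the origin (TCP) lies midway between the tips of the shut fingers; the grasp point (between the pads) lies 19 mm behind it; z points along the fingers, y is the line along which they close (so a half turn about z gives the same grasp; the last joint's range is limited). The gripper opens to 94 mm and grips with 3 to 60 N. Pads are 16 mm wide; open, the fingers measure 119 mm over their backs; the gripper's body (75 mm by 177 mm) begins 78 mm behind the grasp point.
Start: joints at [-1.279, 0.3, 1.521, -0, 1.321, -0.067], TCP at [0.193, -0.515, 0.205] pointing down, gripper open.
Joint ranges: [-3.03, 3.03], [-0.79, 2.21], [0.23, 2.52], [-1.04, 4.18], [0, 3.07], [-2.55, 2.55]. Speed limits (rad/s): [2.22, 2.22, 2.57, 3.14, 3.14, 3.14].

INTERFACE

Orientations are given as [roll, pitch, yaw] about the fixed x, y, z axes, in that order (R = Rz(yaw) Ry(pitch) Rx(roll)).
In Python, from station import ctrl gives the robot as it stands. The module is installed in compiled form; this text tells all that it offers.
- The arm moves only by the tool servo_tool, never from a script. Its argument "plan" is a list of rows, each a list of 7 numbers: the opening in per cent of the stroke, from 0 (shut) to 100 (fully open), then the shift along the tool's x, y, z in m, then the turn, a rotation vector about the tool's x, y, z in rad. A call has exactly 8 rows; each row shifts and turns the commanded pose from where the row before left it, along the tool's axes as they then stand; what a row does not reach is not made up. A row lasts 1/8 s, in which the tool goes at most 62.5 mm and 10.7 degrees, less where a joint would pass 70% of its speed; a pose out of reach is approached as far as the arm can. A call with a gripper value outside its range is refused whole. The fingers move at their own pace and stop on an object; "force" is the grip in N (left out, the last holds). Time passes only in rows, so rows that do not move let the fingers close, or fill a call up. It gives the time, the measured TCP pose, the force, the opening and the grip force at its end, in the units of the state.
- ctrl.get_obs(): the state, without advancing time (a new reading comes with each control period).
- ctrl.camera(name): name is "side" or "top"; returns a dict with "pixels" (420x560x3 uint8, red, green, blue), "z_map" (420x560 float32, m along the optical axis (not along the pixel's ray), 0 where there is no reading), "mtx" (3x3 intrinsics, pixels), "dist" ([k1, k2, p1, p2, k3] as OpenCV has them; the pictures are not rectified), "pose" (4x4, takes a point from camera to world coordinates). Camera axes: x right, y up, looking along -z (the intrinsics and any distortion apply to the point x, -y, -z); pixel columns grow to the right and rows downward; lengths in m; the calibration is good to about 2 mm. A picture is of the moment at which its call begins.
- ctrl.hand_in(): hands the job in; it is judged then, once.
The state is a dict: "time_s": time; "qpos": joint angles; "joint_vel": joint speeds; "tau": joint torques, N m; "ee_pos": TCP position; "eef_rot": TCP orientation; "force": force on the tool from outside, world axes, zero at the start; "moment": the same for the moment, N m; "grip_width": finger opening in m; "grip_force": force on a finger pad.
Only numpy, scipy, OpenCV 4.12 (cv2) and the standard library are available. Lean on these libraries where they do the work, as an engineer would, in place of code of your own. Each camera call takes 0.05 s, during which the arm holds its last target. There are 200 camera calls.

## Working session

There is one attempt and no reset: what is moved stays moved. The work goes in short steps, Python scripts to look and compute and a tool call to move; the robot and the scene stay as the last step left them, time stands still between calls to the robot, and variables do not carry over. Pictures are saved under pics/ and viewed, at most 10 in all, crops included, and the job is handed in when it is done.

Besides the shell and the picture viewer there is one more tool, called after "Request:" in YAML: its name, and indented under it one key for each argument. servo_tool: Moves the arm, as the interface text tells. Its arguments: {"type":"object","properties":{"plan":{"type":"array","items":{"type":"array","items":{"type":"number"}}},"force":{"type":"number"}},"required":["plan"]}

```bash
mkdir -p pics; cat > h.py <<'E'
import numpy as np, cv2
from station import ctrl
def snap(n,tag):
    c=ctrl.camera(n); np.savez(f'{tag}.npz',**c); cv2.imwrite(f'pics/{tag}.png',c['pixels'][:,:,::-1]); return c
def cloud(c):
    h,w=c['z_map'].shape
    u,v=np.meshgrid(np.arange(w),np.arange(h))
    p=cv2.undistortPoints(np.stack([u,v],-1).reshape(-1,1,2).astype(np.float64),c['mtx'],c['dist']).reshape(h,w,2)
    z=c['z_map'].astype(float)
    P=np.stack([p[...,0]*z,-p[...,1]*z,-z],-1)
    T=c['pose']; W=P@T[:3,:3].T+T[:3,3]; W[z==0]=np.nan
    return W
E
python3 - <<'E'
from h import *
for n in('top','side'):
    c=snap(n,n+'0'); print(n,c['pose'].round(3).tolist(),c['mtx'].round(1).tolist())
print(ctrl.get_obs())
E
```

```text
top [[0.094, 0.973, -0.211, 0.333], [-0.996, 0.092, -0.019, 0.107], [0.001, 0.212, 0.977, 1.239], [0.0, 0.0, 0.0, 1.0]] [[437.3, 0.0, 271.6], [0.0, 437.3, 215.4], [0.0, 0.0, 1.0]]
side [[-0.835, 0.33, -0.439, -0.128], [-0.55, -0.509, 0.662, 1.144], [-0.005, 0.795, 0.607, 1.112], [0.0, 0.0, 0.0, 1.0]] [[528.3, 0.0, 277.6], [0.0, 528.3, 202.3], [0.0, 0.0, 1.0]]
{'time_s': 0.1, 'qpos': array([-1.27857167e+00,  3.00411150e-01,  1.52153379e+00, -5.89690459e-06,
        1.32071343e+00, -6.65735980e-02]), 'joint_vel': array([ 0.0005078 , -0.00120908, -0.00131647,  0.00201378, -0.00044352,
        0.00046548]), 'tau': array([ 9.09553764e-04, -5.32650125e+01, -3.53280580e+01,  7.09305773e-02,
        2.34916754e-02, -3.96792359e-05]), 'ee_pos': array([ 0.19307046, -0.51473606,  0.20493922]), 'eef_rot': array([-3.14052892e+00, -6.51969280e-05,  3.58799679e-01]), 'force': array([-0.35077856, -0.25826731, -1.21047096]), 'moment': array([ 0.00416963, -0.01151414, -0.01386624]), 'grip_force': 0.0, 'grip_width': 0.09419395455384409}
```

View pics/top0.png

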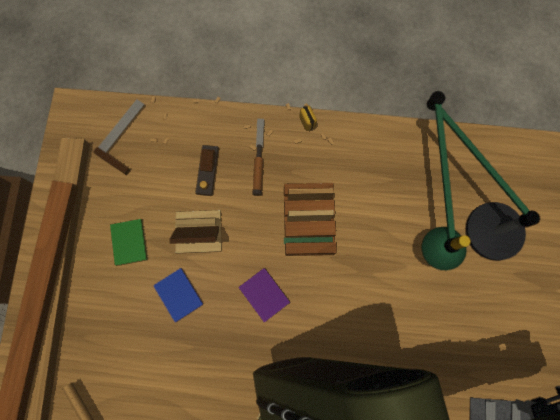

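View pics/side0.png

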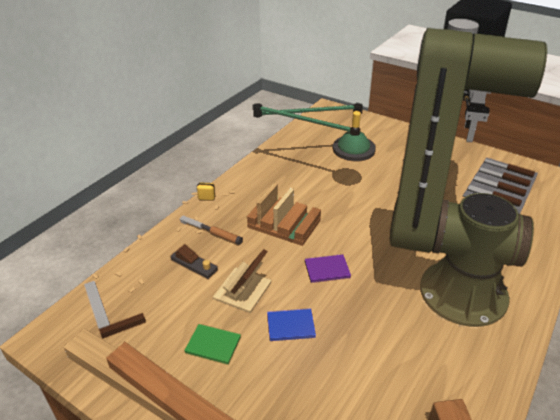

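Top view: cradle with walnut panel at about (197,232), rack at (310,220) with the green felt in its nearest slot (row 239), lamp knob at (460,242), post at (530,218). The side view agrees with this.

```bash
python3 - <<'E'
from h import *
for n,boxes in(('top',[(160,200,75,65),(275,175,70,90)]),('side',[(205,240,75,75),(240,175,90,75)])):
    c=dict(np.load(n+'0.npz')); im=c['pixels'][:,:,::-1]
    a=[cv2.resize(im[y:y+h,x:x+w],(400,300),interpolation=cv2.INTER_CUBIC) for x,y,w,h in boxes]
    cv2.imwrite(f'pics/{n}_crop.png',np.hstack(a))
    W=cloud(c); p=c['pixels'].astype(int); hsv=cv2.cvtColor(c['pixels'],cv2.COLOR_RGB2HSV)
    def st(name,m):
        P=W[m]; P=P[~np.isnan(P[:,0])]
        if len(P): print(n,name,len(P),'mean',P.mean(0).round(4),'min',P.min(0).round(3),'max',P.max(0).round(3))
    R=np.zeros(p.shape[:2],bool)
    def box(x,y,w,h):
        r=R.copy(); r[y:y+h,x:x+w]=1; return r
    z=W[...,2]
    cx,rx=boxes
    H,S,V=hsv[...,0],hsv[...,1],hsv[...,2]
    st('felt',box(*rx)&(H>35)&(H<90)&(S>60)&(z<.06))
    st('racktop',box(*rx)&(abs(z-.05)<.004))
    st('oaktops',box(*rx)&(z>.1))
    m=box(*cx)&(V<95)&(z>.05)
    st('walnut',m)
    P=W[m]; 
    if len(P)>20:
        q=P.mean(0); u,s,vt=np.linalg.svd(P-q); print('normal',vt[2].round(3),s.round(3))
    st('highest cradle',box(*cx)&(z>.105))
    lk=(box(430,220,50,40) if n=='top' else box(340,100,30,40))
    st('knob',lk&(H>15)&(H<33)&(S>120)&(z>.235))
    st('knobtop',lk&(z>.278)&(z<.29)&(H<33))
    lh=box(415,220,70,60) if n=='top' else box(325,120,60,40)
    st('shade',lh&(z>.15)&(z<.212))
E
```

```text
top felt 233 mean [0.5379 0.021  0.0207] min [ 0.52  -0.046  0.016] max [0.55  0.089 0.027]
top racktop 1978 mean [0.5844 0.0239 0.0496] min [ 0.49  -0.056  0.046] max [0.701 0.103 0.054]
top oaktops 516 mean [0.6235 0.0277 0.1089] min [ 0.582 -0.033  0.1  ] max [0.668 0.089 0.116]
top walnut 717 mean [0.5094 0.3271 0.0994] min [0.477 0.267 0.05 ] max [0.557 0.39  0.131]
normal [-0.822 -0.105 -0.559] [0.943 0.767 0.086]
top highest cradle 379 mean [0.4951 0.3264 0.1198] min [0.477 0.267 0.105] max [0.515 0.388 0.131]
top knob 191 mean [ 0.5209 -0.3039  0.2694] min [ 0.51  -0.32   0.235] max [ 0.534 -0.295  0.286]
top knobtop 98 mean [ 0.5225 -0.3074  0.2821] min [ 0.511 -0.32   0.278] max [ 0.534 -0.296  0.286]
top shade 1242 mean [ 0.5138 -0.2917  0.1854] min [ 0.468 -0.359  0.152] max [ 0.575 -0.252  0.211]
side felt 58 mean [0.535  0.0439 0.0246] min [ 0.514 -0.042  0.014] max [0.553 0.088 0.052]
side racktop 771 mean [0.5706 0.0335 0.0508] min [ 0.487 -0.057  0.046] max [0.69  0.107 0.054]
side oaktops 312 mean [0.6197 0.0332 0.11  ] min [ 0.501 -0.04   0.1  ] max [0.665 0.268 0.126]
side walnut 235 mean [0.4942 0.3538 0.1112] min [0.477 0.27  0.05 ] max [0.525 0.392 0.132]
normal [0.856 0.123 0.503] [0.58  0.286 0.059]
side highest cradle 224 mean [0.4894 0.3337 0.1232] min [0.476 0.264 0.105] max [0.513 0.387 0.132]
side knob 125 mean [ 0.5178 -0.3042  0.2659] min [ 0.506 -0.326  0.236] max [ 0.534 -0.291  0.289]
side knobtop 40 mean [ 0.5193 -0.3078  0.2844] min [ 0.507 -0.326  0.279] max [ 0.533 -0.292  0.289]
side shade 565 mean [ 0.5088 -0.2846  0.1851] min [ 0.465 -0.347  0.154] max [ 0.582 -0.252  0.211]
```

View pics/top_crop.png

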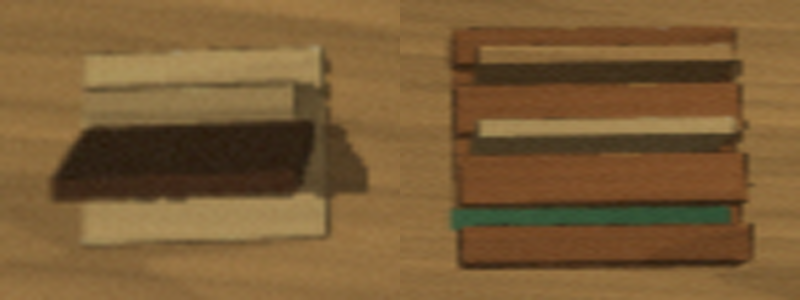

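View pics/side_crop.png

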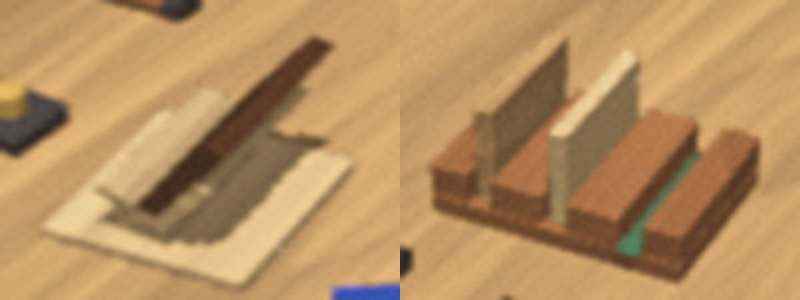

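The crops show the walnut panel's upper free edge along crop row ~190 (top view), and the felt running the full length of the rack slot nearest the robot. The pale panels stand in the other two. Now I'll do precise fits.

```bash
python3 - <<'E'
from h import *
from scipy.optimize import least_squares
c=dict(np.load('top0.npz')); W=cloud(c); s=dict(np.load('side0.npz')); Ws=cloud(s)
def sub(c,W,x,y,w,h): return W[y:y+h,x:x+w].reshape(-1,3),cv2.cvtColor(c['pixels'],cv2.COLOR_RGB2HSV)[y:y+h,x:x+w].reshape(-1,3).astype(int)
# rack / felt
for nm,cc,WW,b in(('top',c,W,(275,175,70,90)),('side',s,Ws,(240,175,90,75))):
    P,h=sub(cc,WW,*b)
    m=(abs(P[:,2]-.05)<.004); r=cv2.minAreaRect(P[m][:,:2].astype(np.float32)*1000); print(nm,'rack',r)
    m=(h[:,0]>35)&(h[:,0]<90)&(h[:,1]>60)&(abs(P[:,2]-.02)<.006); r=cv2.minAreaRect(P[m][:,:2].astype(np.float32)*1000); print(nm,'felt',r)
# panel
out=[]
for nm,cc,WW,b in(('top',c,W,(160,200,75,65)),('side',s,Ws,(205,240,75,75))):
    P,h=sub(cc,WW,*b); m=(h[:,2]<95)&(P[:,2]>.06)&(P[:,2]<.15); P=P[m]
    best=None; rng=np.random.default_rng(0)
    for _ in range(500):
        a=P[rng.choice(len(P),3,False)]; n=np.cross(a[1]-a[0],a[2]-a[0]); L=np.linalg.norm(n)
        if L<1e-6: continue
        n/=L; d=abs((P-a[0])@n)<.0025
        if best is None or d.sum()>best.sum(): best=d
    Q=P[best]; q=Q.mean(0); n=np.linalg.svd(Q-q)[2][2]; n*=np.sign(n[2]); 
    print(nm,len(P),best.sum(),'n',n.round(3),'tilt',np.degrees(np.arcsin(n[2])),'yaw',np.degrees(np.arctan2(n[1],n[0])))
    yaw=np.arctan2(n[1],n[0]); ey=np.array([-np.sin(yaw),np.cos(yaw),0]); up=np.cross(n,ey)
    print(' q',q.round(4),'d',(n@q).round(4),'y range',np.percentile(P@ey,[0,1,99,100]).round(4),'face up range',np.percentile(Q@up,[0,1,99,100]).round(4),'all up',np.percentile(P@up,[0,1,99,100]).round(4),'n-range all',np.percentile(P@n,[0,1,99,100]).round(4),up.round(3))
E
```

```text
top rack ((595.2002563476562, 23.870914459228516), (200.97451782226562, 139.7268829345703), 6.282835960388184)
top felt ((537.73876953125, 21.788806915283203), (16.073942184448242, 136.2627410888672), 7.84498929977417)
side rack ((593.0972900390625, 24.186561584472656), (203.2906036376953, 146.1519317626953), 6.953975200653076)
side felt ((540.7099609375, 24.481464385986328), (16.550586700439453, 132.02105712890625), 12.556180000305176)
top 657 491 n [0.851 0.114 0.513] tilt 30.84433592907373 yaw 7.604702078502998
 q [0.5121 0.329  0.0978] d 0.5234 y range [0.1987 0.1991 0.3164 0.3182] face up range [-0.2423 -0.2416 -0.1633 -0.1594] all up [-0.2423 -0.2413 -0.1624 -0.1594] n-range all [0.5101 0.5113 0.5253 0.526 ] [-0.508 -0.068  0.859]
side 226 94 n [-0.537 -0.021  0.844] tilt 57.518738426898686 yaw -177.75179453140692
 q [0.4876 0.34   0.125 ] d -0.1634 y range [-0.3717 -0.3708 -0.2524 -0.2502] face up range [0.4788 0.4804 0.497  0.4971] all up [0.4782 0.4782 0.4973 0.4977] n-range all [-0.2364 -0.2292 -0.1585 -0.1576] [0.843 0.033 0.537]
```

```bash
cat >> h.py <<'E'
from scipy.spatial.transform import Rotation as Ro
def go(pos,R,cur=None):
    "tool-frame shift and rotvec from current (pos,R) to the target"
    if cur is None:
        o=ctrl.get_obs(); p0,R0=o['ee_pos'],Ro.from_euler('xyz',o['eef_rot']).as_matrix()
    else: p0,R0=cur
    return (R0.T@(np.array(pos)-p0)).round(4), Ro.from_matrix(R0.T@R).as_rotvec().round(4)
def toolR(yaw,tilt):
    "tool y ~ +x turned by yaw, fingers down, pointing away (+x) by tilt"
    ey=np.array([-np.sin(yaw),np.cos(yaw),0]); ex=np.array([np.cos(yaw),np.sin(yaw),0])
    z=np.sin(tilt)*ex-np.cos(tilt)*np.array([0,0,1]); y=np.cos(tilt)*ex+np.sin(tilt)*np.array([0,0,1.])
    return np.stack([np.cross(y,z),y,z],1)
E
python3 - <<'E'
from h import *
c=dict(np.load('top0.npz')); W=cloud(c)
P=W[175:265,275:345].reshape(-1,3); P=P[abs(P[:,2]-.05)<.003]
# slot across-fit: maximise gap emptiness
for yaw in np.radians([5.5,6,6.5,7,7.5]):
    a=P[:,0]*np.cos(yaw)+P[:,1]*np.sin(yaw); h,e=np.histogram(a,np.arange(.485,.71,.002)); print(np.degrees(yaw),h)
    b=-P[:,0]*np.sin(yaw)+P[:,1]*np.cos(yaw); print('along',b.min(),b.max())
top=np.array([.4876,.326,.1264]); R=toolR(np.radians(7.3),np.radians(30.3))
g=top+R[:,2]*.036
print('grasp tcp',g,'pre',g-R[:,2]*.08); print(R.round(3)); print(go(g-R[:,2]*.08,R))
o=ctrl.get_obs()
Rd=toolR(np.radians(7.3),0); print('to vertical first',go(g-R[:,2]*.08,Rd), 'then',go(g-R[:,2]*.08,R,(g-R[:,2]*.08,Rd)))
E
```

```text
5.5 [ 0  0  0  0 12  7 34 40 17 24 40 45  7 33 43 33  5 37 41  5  9  0  0  0
  0  0  0  0  0 22  8 38 37 24 14 47 43 13 29 41 19 22 37 32 13 30 40 12
 30 36  2 10  0  0  0  0  0  0  0  3  1  2  2  3  1 18 39 17 15 39 29 14
 38 31 12 33 36 12 24 28  4 13  6  0  0  0  0  0  0  1  2  3  4  0  3  4
 10 24 42 24 22 34 20 17 23  0  0  0  0  0  0  0]
along -0.1041735513532941 0.037571542913409584
6.000000000000001 [ 0  0  0  0 12 22 21 38 28 22 31 43 25 23 37 32 20 24 39 15  0  0  0  0
  0  0  0  0  0 22 24 23 36 31 19 35 42 26 20 38 26 19 34 33 21 21 38 29
 22 28  3  9  0  0  0  0  0  0  0  3  1  2  2  3  1 20 37 22 16 33 36 15
 30 33 17 29 32 22 17 26  7 16  0  0  0  0  0  0  0  1  2  3  3  1  3  4
 16 24 36 29 22 29 27 16 17  0  0  0  0  0  0  0]
along -0.10867840398123518 0.03174905495354116
6.5 [ 0  0  0  0 12 25 28 30 29 28 35 28 33 28 29 29 27 26 29 16  0  0  0  0
  0  0  0  0  0 23 26 32 25 30 30 31 35 30 27 29 25 28 25 32 26 26 27 34
 25 21  3  9  0  0  0  0  0  0  0  3  0  3  3  2  3 28 26 24 24 28 31 26
 29 24 27 27 25 25 24 15  9 14  0  0  0  0  0  0  0  0  2  4  3  1  3  4
 18 
[... 588 characters left out ...]
0 13 22 29 26 25 33 31 28 40 23 30 30 24 26 32 29 27 27 26 30
 24 11  7  6  0  0  0  0  0  0  0  2  1  4  2  1 15 28 25 21 29 32 29 23
 31 24 25 21 30 22 22 13 16  4  0  0  0  0  0  0  0  0  2  4  3  1  3 10
 25 31 34 24 27 21 25 18  5  0  0  0  0  0  0  0]
along -0.1259645793807804 0.016690197241019125
grasp tcp [0.50561577 0.32830787 0.09531776] pre [0.46558072 0.32317927 0.1643894 ]
[[-0.127  0.856  0.5  ]
 [ 0.992  0.11   0.064]
 [ 0.     0.505 -0.863]]
(array([ 0.5494, -0.6888,  0.0413]), array([-0.4475,  0.3529, -1.3063]))
to vertical first (array([ 0.5494, -0.6888,  0.0413]), array([-9.0000e-04, -8.0000e-04, -1.3394e+00])) then (array([0., 0., 0.]), array([-0.5288,  0.    , -0.    ]))
```

Request:
servo_tool:
  plan:
    - [60,0.0366,-0.0459,-0.006,0,0,0]
    - [60,0.0366,-0.0459,-0.006,0,0,0]
    - [60,0.0366,-0.0459,-0.006,0,0,0]
    - [60,0.0366,-0.0459,-0.006,0,0,0]
    - [60,0.0366,-0.0459,-0.006,0,0,0]
    - [60,0.0366,-0.0459,-0.006,0,0,0]
    - [60,0.0366,-0.0459,-0.006,0,0,0]
    - [60,0.0366,-0.0459,-0.006,0,0,0]
  force: 30

```text
time_s: 1.1
ee_pos: [0.3384, -0.0665, 0.2537]
eef_rot: [3.141, -0.0, 0.358]
force: [0.3, -0.7, -0.5]
grip_width: 0.0562
grip_force: 0.0
```

Request:
servo_tool:
  plan:
    - [60,0.0366,-0.0459,0,0,0,0]
    - [60,0.0366,-0.0459,0,0,0,0]
    - [60,0.0366,-0.0459,0,0,0,0]
    - [60,0.0366,-0.0459,0,0,0,0]
    - [60,0.0366,-0.0459,0,0,0,0]
    - [60,0.0366,-0.0459,0,0,0,0]
    - [60,0.0366,-0.0459,0,0,0,0]
    - [60,0,0,0,0,0,-0.15]

```text
time_s: 2.1
ee_pos: [0.4653, 0.3252, 0.2515]
eef_rot: [-3.141, 0.003, 0.514]
force: [0.0, 0.6, -0.4]
grip_width: 0.0562
grip_force: 0.0
```

Request:
servo_tool:
  plan:
    - [60,0,0,0,0,0,-0.17]
    - [60,0,0,0,0,0,-0.17]
    - [60,0,0,0,0,0,-0.17]
    - [60,0,0,0,0,0,-0.17]
    - [60,0,0,0,0,0,-0.17]
    - [60,0,0,0,0,0,-0.17]
    - [60,0,0,0,0,0,-0.17]
    - [60,0,0,0,0,0,0]

```text
time_s: 3.1
ee_pos: [0.4653, 0.3224, 0.2531]
eef_rot: [-3.141, 0.0, 1.698]
force: [-0.0, -0.6, -0.3]
grip_width: 0.0563
grip_force: 0.0
```

Request:
servo_tool:
  plan:
    - [60,0,0,0,-0.15,0,0]
    - [60,0,0,0,-0.15,0,0]
    - [60,0,0,0,-0.15,0,0]
    - [60,0,0,0,-0.0788,0,0]
    - [60,0,0,0,0,0,0]
    - [60,0,0,0,0,0,0]
    - [60,0,0,0,0,0,0]
    - [60,0,0,0,0,0,0]

```text
time_s: 4.1
ee_pos: [0.4657, 0.3224, 0.2534]
eef_rot: [2.613, -0.0, 1.698]
force: [0.5, -0.6, 0.7]
grip_width: 0.0566
grip_force: 0.0
```

```bash
python3 - <<'E'
from h import *
R=toolR(np.radians(7.3),np.radians(30.3)); g=np.array([.4876,.326,.1264])+R[:,2]*.036
o=ctrl.get_obs(); print(o['time_s'],o['ee_pos'],o['eef_rot'],o['qpos'].round(2),o['grip_width']); print(go(g-R[:,2]*.06,R))
E
```

```text
4.1 [0.46571733 0.32238196 0.25336871] [ 2.61342502e+00 -1.32982927e-04  1.69792136e+00] [ 0.66  0.06  1.77 -0.34  0.87  0.7 ] 0.05663139566576393
(array([ 0.0008, -0.0449,  0.0968]), array([-0.0007,  0.    , -0.0003]))
```

Request:
servo_tool:
  plan:
    - [60,0.0008,-0.025,0.03,0,0,0]
    - [60,0,-0.02,0.037,0,0,0]
    - [60,0,0,0.03,0,0,0]
    - [60,0,0,0.02,0,0,0]
    - [60,0,0,0.02,0,0,0]
    - [60,0,0,0.02,0,0,0]
    - [60,0,0,0,0,0,0]
    - [60,0,0,0,0,0,0]

```text
time_s: 5.1
ee_pos: [0.5054, 0.3285, 0.0958]
eef_rot: [2.612, -0.0, 1.699]
force: [0.4, -0.0, 0.5]
grip_width: 0.0563
grip_force: 0.0
```

```bash
python3 - <<'E'
from h import *
a=snap('side','side1')['pixels']; b=snap('top','top1')['pixels']
cv2.imwrite('pics/g1.png',np.hstack([cv2.resize(a[200:320,180:310],(400,370)),cv2.resize(b[190:280,140:250],(400,370))])[:,:,::-1])
print(ctrl.get_obs()['ee_pos'])
E
```

```text
[0.50534664 0.32861428 0.09610108]
```

View pics/g1.png

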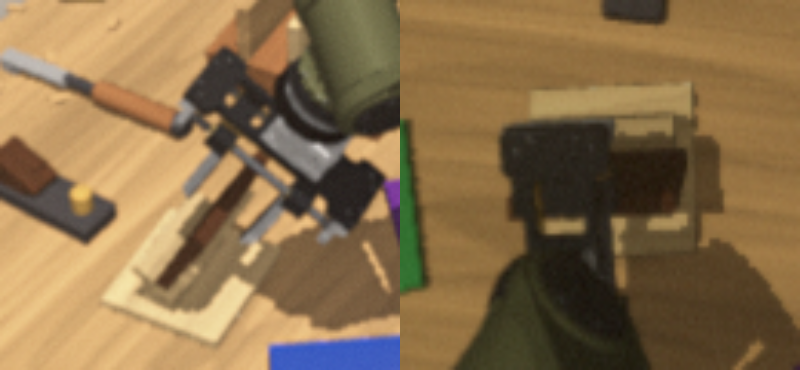

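The fingers straddle the panel's free upper part: side crop around (230,200), on either side of the panel. Closing now.

Request:
servo_tool:
  plan:
    - [0,0,0,0,0,0,0]
    - [0,0,0,0,0,0,0]
    - [0,0,0,0,0,0,0]
    - [0,0,0,0,0,0,0]
    - [0,0,0,0,0,0,0]
    - [0,0,0,0,0,0,0]
    - [0,0,0,0,0,0,0]
    - [0,0,0,0,0,0,0]
  force: 30

```text
time_s: 6.2
ee_pos: [0.5055, 0.3285, 0.0954]
eef_rot: [2.612, -0.0, 1.699]
force: [2.6, 0.4, 0.5]
grip_width: 0.0137
grip_force: 30.0
```

Request:
servo_tool:
  plan:
    - [0,0,0,-0.01,0,0,0]
    - [0,0,0,-0.02,0,0,0]
    - [0,0,0,-0.03,0,0,0]
    - [0,0,0,-0.03,0,0,0]
    - [0,0,0,-0.03,0,0,0]
    - [0,0,0,-0.03,0,0,0]
    - [0,0,0,0,0,0,0]
    - [0,0,0,0,0,0,0]

```text
time_s: 7.2
ee_pos: [0.4302, 0.3185, 0.2235]
eef_rot: [2.614, 0.001, 1.699]
force: [0.0, -0.6, -1.5]
grip_width: 0.0139
grip_force: 30.0
```

Request:
servo_tool:
  plan:
    - [0,0,0,0,0.08,0,0]
    - [0,0,0,0,0.1,0,0]
    - [0,0,0,0,0.1,0,0]
    - [0,0,0,0,0.1,0,0]
    - [0,0,0,0,0.1,0,0]
    - [0,0,0,0,0.0488,0,0]
    - [0,0,0,0,0,0,0]
    - [0,0,0,0,0,0,0]

```text
time_s: 8.2
ee_pos: [0.4302, 0.3186, 0.2238]
eef_rot: [-3.142, 0.001, 1.699]
force: [0.3, -1.4, -1.7]
grip_width: 0.0135
grip_force: 30.0
```

```bash
python3 - <<'E'
from h import *
o=ctrl.get_obs(); print(o['ee_pos'],o['eef_rot'],o['force'],o['grip_width'])
a=snap('side','side2')['pixels']; b=snap('top','top2')['pixels']
cv2.imwrite('pics/g2.png',np.hstack([cv2.resize(a[140:340,180:390],(400,380)),cv2.resize(b[170:310,120:270],(400,380))])[:,:,::-1])
for n in('side2','top2'):
    c=dict(np.load(n+'.npz'));W=cloud(c);V=c['pixels'].max(-1)
    C=o['ee_pos']; d=W-C
    m=(abs(d[...,0])<.06)&(abs(d[...,1])<.085)&(W[...,2]>C[2]-.09)&(W[...,2]<C[2]+.04)
    P=W[m]; print(n,len(P)); e=toolR(np.radians(7.3),0)
    L=(P-C)@e; np.save(n+'L.npy',L)
    low=L[(L[:,2]>.01)]; print('tool-frame below tips: min/max',low.min(0).round(4),low.max(0).round(4), np.percentile(low,[2,98],axis=0).round(4).tolist())
    if n=='side2':
        for s in(-1,1):
            pass
        q=np.linalg.svd(low-low.mean(0))[2]; print(q.round(3), low.mean(0))
E
```

```text
[0.43021828 0.31858918 0.22383118] [-3.14151933e+00  6.73045427e-04  1.69855131e+00] [ 0.32298081 -1.37759722 -1.68900164] 0.013517213049781394
side2 775
tool-frame below tips: min/max [-0.0599 -0.0103  0.0103] [0.0613 0.0063 0.0583] [[-0.0579, -0.0095, 0.0113], [0.0601, 0.0034, 0.0546]]
[[ 0.999  0.038  0.005]
 [-0.005  0.006  1.   ]
 [ 0.038 -0.999  0.006]] [ 0.01041433 -0.00662422  0.03300076]
top2 124
tool-frame below tips: min/max [-0.06   -0.0069  0.014 ] [-0.035   0.0046  0.0579] [[-0.06, -0.0068, 0.0148], [-0.0359, 0.0046, 0.0556]]
```

View pics/g2.png

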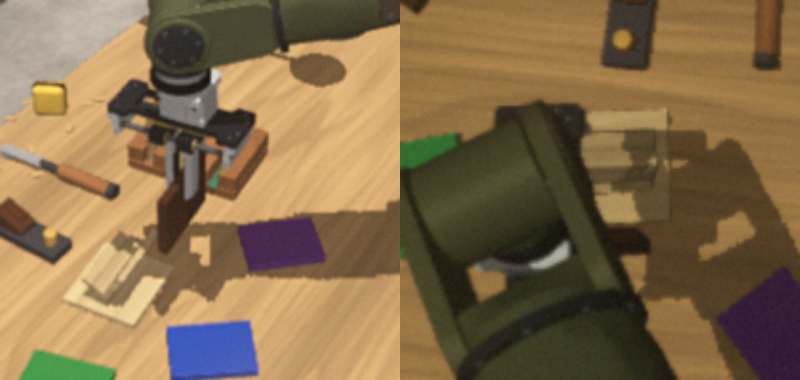

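The panel hangs upright in the gripper, centred and about 56 mm below the TCP. I'll check its in-hand yaw, then move over the slot.

```bash
python3 - <<'E'
from h import *
L=np.load('side2L.npy'); L=L[(L[:,2]>.008)&(L[:,2]<.05)&(abs(L[:,0])<.055)&(L[:,1]<-.003)]
for _ in range(4):
    A=np.c_[L[:,0],L[:,2],np.ones(len(L))]; k=np.linalg.lstsq(A,L[:,1],rcond=None)[0]; r=L[:,1]-A@k; L=L[abs(r)<max(2*r.std(),.0008)]
print(len(L),k,r.std())
print(go([.5353,.0169,.2238],toolR(np.radians(6.5),0)))
E
```

```text
197 [ 0.00091551  0.01150572 -0.00828543] 0.0007039736990660006
(array([-0.3128,  0.0658,  0.0007]), array([0.0004, 0.0002, 0.0147]))
```

Request:
servo_tool:
  plan:
    - [0,-0.03,0.006,0,0,0,0.0147]
    - [0,-0.05,0.0105,0,0,0,0]
    - [0,-0.055,0.0115,0,0,0,0]
    - [0,-0.055,0.0115,0,0,0,0]
    - [0,-0.055,0.0115,0,0,0,0]
    - [0,-0.045,0.0095,0,0,0,0]
    - [0,-0.0228,0.0053,0,0,0,0]
    - [0,0,0,0,0,0,0]

```text
time_s: 9.3
ee_pos: [0.5315, 0.0145, 0.2246]
eef_rot: [3.141, 0.0, 1.682]
force: [-0.5, 0.5, -0.7]
grip_width: 0.0139
grip_force: 30.0
```

Request:
servo_tool:
  plan:
    - [0,0,0,0.03,0,0,0]
    - [0,0,0,0.04,0,0,0]
    - [0,0,0,0.03,0,0,0]
    - [0,0,0,0.008,0,0,0]
    - [0,0,0,0,0,0,0]
    - [0,0,0,0,0,0,0]
    - [0,0,0,0,0,0,0]
    - [0,0,0,0,0,0,0]

```text
time_s: 10.3
ee_pos: [0.5316, 0.0155, 0.1172]
eef_rot: [3.141, 0.0, 1.684]
force: [-0.1, -0.7, -1.1]
grip_width: 0.0138
grip_force: 30.0
```

```bash
python3 - <<'E'
from h import *
o=ctrl.get_obs(); print(o['ee_pos'],o['eef_rot'],o['force'],o['grip_width'])
print(go([.5353,.0169,o['ee_pos'][2]],toolR(np.radians(6.5),0)))
a=snap('side','side3')['pixels']; b=snap('top','top3')['pixels']
cv2.imwrite('pics/g3.png',np.hstack([cv2.resize(a[150:260,230:345],(400,380),interpolation=2),cv2.resize(b[170:270,260:360],(400,380),interpolation=2)])[:,:,::-1])
E
```

```text
[0.5316253  0.0155178  0.11720678] [3.14079399e+00 1.22461685e-04 1.68402160e+00] [-0.09968225 -0.68137365 -1.14652523] 0.013818603357829322
(array([0.001 , 0.0038, 0.    ]), array([ 0.0008,  0.0001, -0.0002]))
```

View pics/g3.png

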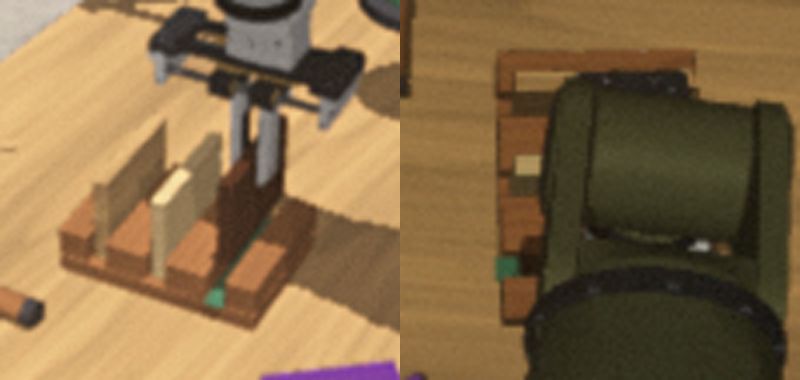

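The panel hangs above the slot, about 4 mm short across. I'll measure it against the slot in the same image.

```bash
python3 - <<'E'
from h import *
y=np.radians(6.5); ex=np.array([np.cos(y),np.sin(y),0]); ey=np.array([-np.sin(y),np.cos(y),0])
for n in('side3','top3'):
    c=dict(np.load(n+'.npz')); W=cloud(c); A=W@ex; B=W@ey; Z=W[...,2]; V=c['pixels'].max(-1)
    m=(abs(A-.532)<.03)&(abs(B+.044)<.08)&(Z>.062)&(Z<.15)&(V<110)
    P=np.c_[A[m],B[m],Z[m]]; print(n,len(P),np.percentile(P,[1,10,50,90,99],axis=0).round(4).tolist() if len(P) else '')
    if n=='side3':
        k=abs(P[:,0]-np.median(P[:,0]))<.004; print(np.polyfit(P[k,1],P[k,0],1))
    r=(abs(Z-.05)<.003)&(abs(B+.044)<.068)&(A>.48)&(A<.71)
    h,e=np.histogram(A[r],np.arange(.505,.555,.001)); print(h)
E
```

```text
side3 373 [[0.5098, -0.0998, 0.0632], [0.5203, -0.0876, 0.0722], [0.5223, -0.0195, 0.1037], [0.5296, 0.0141, 0.1439], [0.5355, 0.0183, 0.1496]]
[0.00602441 0.52223631]
[5 3 4 7 4 7 5 5 7 6 7 5 4 3 5 6 5 4 0 0 0 0 0 0 0 0 0 0 0 0 0 0 0 0 0 0 3
 2 1 1 0 1 2 2 2 3 3 1 7 0]
top3 46 [[0.5232, -0.1033, 0.0629], [0.5234, 0.0048, 0.0792], [0.5243, 0.0101, 0.1274], [0.5338, 0.0155, 0.1488], [0.5364, 0.0157, 0.1497]]
[3 4 0 4 2 0 4 1 0 7 0 2 4 0 1 4 0 6 1 0 0 0 0 0 0 0 0 0 0 0 0 0 0 0 0 0 0
 0 0 0 2 0 0 3 0 2 2 1 3 0]
```

Request:
servo_tool:
  plan:
    - [0,0.001,0.0037,0,0,0,0]
    - [0,0,0,0,0,0,0]
    - [0,0,0,0.006,0,0,0]
    - [0,0,0,0.006,0,0,0]
    - [0,0,0,0.006,0,0,0]
    - [0,0,0,0.004,0,0,0]
    - [0,0,0,0,0,0,0]
    - [0,0,0,0,0,0,0]

```text
time_s: 11.4
ee_pos: [0.5351, 0.017, 0.0949]
eef_rot: [3.141, 0.0, 1.684]
force: [0.0, 0.2, -1.5]
grip_width: 0.0137
grip_force: 30.0
```

Request:
servo_tool:
  plan:
    - [0,0,0,0.004,0,0,0]
    - [0,0,0,0.004,0,0,0]
    - [0,0,0,0.004,0,0,0]
    - [0,0,0,0.003,0,0,0]
    - [0,0,0,0.002,0,0,0]
    - [0,0,0,0,0,0,0]
    - [0,0,0,0,0,0,0]
    - [0,0,0,0,0,0,0]

```text
time_s: 12.4
ee_pos: [0.5352, 0.017, 0.0781]
eef_rot: [3.141, -0.0, 1.684]
force: [-1.2, 1.7, 4.9]
grip_width: 0.0138
grip_force: 30.0
```

Request:
servo_tool:
  plan:
    - [0,0,0,0.001,0,0,0]
    - [0,0,0,0,0,0,0]
    - [0,0,0,0,0,0,0]
    - [38,0,0,0,0,0,0]
    - [38,0,0,0,0,0,0]
    - [38,0,0,0,0,0,0]
    - [38,0,0,0,0,0,0]
    - [38,0,0,0,0,0,0]

```text
time_s: 13.4
ee_pos: [0.535, 0.0169, 0.0766]
eef_rot: [-3.141, -0.0, 1.684]
force: [0.4, 0.3, -0.4]
grip_width: 0.0357
grip_force: 0.0
```

Request:
servo_tool:
  plan:
    - [38,0,0,-0.01,0,0,0]
    - [38,0,0,-0.03,0,0,0]
    - [38,0,0,-0.05,0,0,0]
    - [38,0,0,-0.05,0,0,0]
    - [38,0,0,-0.05,0,0,0]
    - [38,0,0,-0.05,0,0,0]
    - [38,0,0,-0.03,0,0,0]
    - [38,0,0,0,0,0,0]

```text
time_s: 14.4
ee_pos: [0.5353, 0.017, 0.3493]
eef_rot: [3.137, 0.001, 1.684]
force: [0.2, 0.0, -0.8]
grip_width: 0.0356
grip_force: 0.0
```

```bash
python3 - <<'E'
from h import *
o=ctrl.get_obs(); print(o['time_s'],o['ee_pos'],o['eef_rot'],o['qpos'].round(2))
y=np.radians(6.5); ex=np.array([np.cos(y),np.sin(y),0]); ey=np.array([-np.sin(y),np.cos(y),0])
for n in('side','top'):
    c=snap(n,n+'4'); W=cloud(c); A=W@ex; B=W@ey; Z=W[...,2]; V=c['pixels'].max(-1)
    m=(abs(A-.534)<.025)&(abs(B+.044)<.08)&(Z>.055)&(Z<.13)
    P=np.c_[A[m],B[m],Z[m]]; print(n,len(P),np.percentile(P,[1,10,50,90,99],axis=0).round(4).tolist())
    if n=='side':
        k=P[:,2]<.1; P=P[k]; k=P[:,0]<np.median(P[:,0])+.003; print(np.linalg.lstsq(np.c_[P[k,1]+.044,P[k,2]-.06,np.ones(k.sum())],P[k,0],rcond=None)[0])
E
```

```text
14.4 [0.53526173 0.01696008 0.34932257] [3.13719747e+00 6.72251613e-04 1.68416299e+00] [-0.04  0.2   1.32 -0.    1.62 -0.15]
side 401 [[0.5097, -0.1041, 0.0551], [0.5237, -0.0888, 0.0588], [0.5265, -0.0321, 0.0918], [0.5359, 0.0142, 0.1127], [0.541, 0.0185, 0.1162]]
[9.87370791e-06 1.27854484e-01 5.22299721e-01]
top 84 [[0.5158, -0.0059, 0.0555], [0.527, -0.0033, 0.0677], [0.5297, 0.0061, 0.1069], [0.5397, 0.0153, 0.1107], [0.5422, 0.0181, 0.1126]]
```

```bash
python3 - <<'E'
from h import *
y=np.radians(6.5); ex=np.array([np.cos(y),np.sin(y),0]); ey=np.array([-np.sin(y),np.cos(y),0])
c=dict(np.load('side4.npz')); W=cloud(c); A=W@ex; B=W@ey; Z=W[...,2]
cv2.imwrite('pics/g4.png',cv2.resize(c['pixels'][150:260,230:345],(520,500),interpolation=2)[:,:,::-1])
def f(A0,lo,hi):
    m=(abs(A-A0)<.02)&(B>-.1)&(B<.01)&(Z>.06)&(Z<.104); P=np.c_[A[m],B[m],Z[m]]
    best=0
    for s in np.arange(-.2,.201,.01):
        for a in np.arange(A0-.02,A0+.01,.0005):
            k=(abs(P[:,0]-a-s*(P[:,2]-.08))<.001).sum()
            if k>best: best=k;r=(s,a)
    print(A0,len(P),best,r)
f(.534,0,0); f(.594,0,0); f(.654,0,0)
E
```

```text
0.534 150 86 (np.float64(0.010000000000000175), np.float64(0.5249999999999988))
0.594 162 82 (np.float64(-0.009999999999999842), np.float64(0.5859999999999986))
0.654 178 95 (np.float64(0.020000000000000184), np.float64(0.6454999999999987))
```

View pics/g4.png

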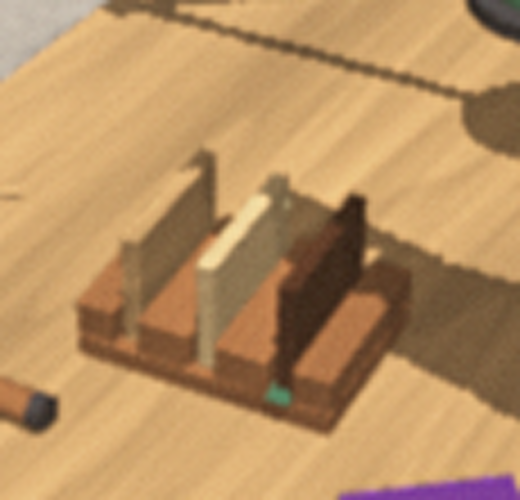

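The walnut panel is upright and seated: felt is visible at its end, around crop (280,395), and the face spacing to the oaks is about 60 mm. Now the lamp.

Request:
servo_tool:
  plan:
    - [80,0,0,0,0,0,0.1684]
    - [80,0,0,0,0,0,0.1684]
    - [80,0,0,0,0,0,0.1684]
    - [80,0,0,0,0,0,0.1684]
    - [80,0,0,0,0,0,0.1684]
    - [80,0,0,0,0,0,0.1684]
    - [80,0,0,0,0,0,0.1684]
    - [80,0,0,0,0,0,0.1684]

```text
time_s: 15.5
ee_pos: [0.5346, 0.0169, 0.3451]
eef_rot: [-3.141, 0.002, 0.331]
force: [-0.4, -0.3, 0.2]
grip_width: 0.0752
grip_force: 0.0
```

Request:
servo_tool:
  plan:
    - [80,0,0,0,0,0,0.1684]
    - [80,0,0,0,0,0,0.1684]
    - [80,-0.003,0.06,0,0,0,0]
    - [80,-0.003,0.06,0,0,0,0]
    - [80,-0.003,0.06,0,0,0,0]
    - [80,-0.003,0.06,0,0,0,0]
    - [80,-0.002,0.055,0,0,0,0]
    - [80,0,0.0295,0,0,0,0]

```text
time_s: 16.5
ee_pos: [0.5201, -0.31, 0.3446]
eef_rot: [-3.14, 0.003, -0.002]
force: [-0.0, 0.5, -0.7]
grip_width: 0.0751
grip_force: 0.0
```

```bash
python3 - <<'E'
from h import *
c=snap('side','side5'); W=cloud(c); hsv=cv2.cvtColor(c['pixels'],cv2.COLOR_RGB2HSV)
m=(hsv[...,0]>15)&(hsv[...,0]<33)&(hsv[...,1]>120)&(W[...,2]>.235)&(W[...,2]<.29)&(abs(W[...,1]+.307)<.05)&(abs(W[...,0]-.52)<.05)
P=W[m]; print(len(P),P.mean(0),P.min(0),P.max(0))
# same for shade rim both views (start images): circle fit
from scipy.optimize import least_squares
for n in('top0','side0'):
    c=dict(np.load(n+'.npz')); W=cloud(c).reshape(-1,3); hs=cv2.cvtColor(c['pixels'],cv2.COLOR_RGB2HSV).reshape(-1,3)
    m=(hs[:,0]>15)&(hs[:,0]<33)&(hs[:,1]>110)&(W[:,2]>.24)&(W[:,2]<.277)&(np.hypot(W[:,0]-.52,W[:,1]+.307)<.03); P=W[m]
    r=least_squares(lambda p:np.hypot(P[:,0]-p[0],P[:,1]-p[1])-.013,[.52,-.307],loss='soft_l1',f_scale=.001); print(n,m.sum(),r.x)
o=ctrl.get_obs(); print(o['time_s'],o['ee_pos'],o['eef_rot'],go([.521,-.3075,.243],np.diag([1,-1,-1.])))
E
```

```text
123 [ 0.5180155  -0.30457593  0.26557726] [ 0.50643166 -0.32491699  0.23544394] [ 0.53186208 -0.29206009  0.28942427]
top0 81 [ 0.5231716  -0.30984455]
side0 75 [ 0.52133327 -0.31064032]
16.55 [ 0.51985134 -0.31203389  0.34408539] [-3.1401178   0.00340996 -0.00329355] (array([ 0.0015, -0.0044,  0.1011]), array([-0.0015,  0.0034, -0.0033]))
```

Request:
servo_tool:
  plan:
    - [80,0.002,-0.003,0.01,0,0,0]
    - [80,0,0,0.025,0,0,0]
    - [80,0,0,0.025,0,0,0]
    - [80,0,0,0.025,0,0,0]
    - [80,0,0,0.016,0,0,0]
    - [80,0,0,0,0,0,0]
    - [80,0,0,0,0,0,0]
    - [80,0,0,0,0,0,0]

```text
time_s: 17.55
ee_pos: [0.5233, -0.3046, 0.2466]
eef_rot: [3.141, -0.001, 0.0]
force: [0.6, 0.2, -0.1]
grip_width: 0.0753
grip_force: 0.0
```

Request:
servo_tool:
  plan:
    - [0,0,0,0,0,0,0]
    - [0,0,0,0,0,0,0]
    - [0,0,0,0,0,0,0]
    - [0,0,0,0,0,0,0]
    - [0,0,0,0,0,0,0]
    - [0,0,0,0,0,0,0]
    - [0,0,0,0,0,0,0]
    - [0,0,0,0,0,0,0]
  force: 30

```text
time_s: 18.55
ee_pos: [0.5228, -0.3047, 0.2456]
eef_rot: [3.142, 0.0, -0.0]
force: [-3.8, -2.3, 1.5]
grip_width: 0.0254
grip_force: 30.0
```

```bash
python3 - <<'E'
from h import *
o=ctrl.get_obs(); print(o['time_s'],o['ee_pos'],o['eef_rot'],o['force'],o['grip_width'],go([.5353,.0169,.243],np.diag([1,-1,-1.])))
E
```

```text
18.55 [ 0.52283256 -0.30466694  0.24564334] [ 3.14151952e+00  4.63601101e-04 -8.56092062e-05] [-3.79654638 -2.34561999  1.49480573] 0.025379152625535202 (array([ 0.0124, -0.3216,  0.0026]), array([ 0.0001,  0.0005, -0.0001]))
```

Request:
servo_tool:
  plan:
    - [0,0,-0.003,0,0,0,0]
    - [0,0,-0.005,0,0,0,0]
    - [0,0.0005,-0.008,0,0,0,0]
    - [0,0.0005,-0.01,0,0,0,0]
    - [0,0.0005,-0.01,0,0,0,0]
    - [0,0.0005,-0.01,0,0,0,0]
    - [0,0.0005,-0.01,0,0,0,0]
    - [0,0.0005,-0.01,0,0,0,0]
  force: 45

```text
time_s: 19.55
ee_pos: [0.5264, -0.2378, 0.2457]
eef_rot: [3.142, -0.001, 0.0]
force: [3.0, -2.2, -1.8]
grip_width: 0.0251
grip_force: 45.0
```

Request:
servo_tool:
  plan:
    - [0,0.0005,-0.014,0,0,0,0]
    - [0,0.0005,-0.016,0,0,0,0]
    - [0,0.0005,-0.016,0,0,0,0]
    - [0,0.0005,-0.016,0,0,0,0]
    - [0,0.0005,-0.016,0,0,0,0]
    - [0,0.0005,-0.016,0,0,0,0]
    - [0,0.0005,-0.016,0,0,0,0]
    - [0,0.0005,-0.016,0,0,0,0]

```text
time_s: 20.55
ee_pos: [0.5304, -0.1117, 0.2457]
eef_rot: [3.141, -0.001, 0.0]
force: [3.6, -3.7, -2.2]
grip_width: 0.0249
grip_force: 45.0
```

Request:
servo_tool:
  plan:
    - [0,0.0006,-0.018,0,0,0,0]
    - [0,0.0006,-0.018,0,0,0,0]
    - [0,0.0006,-0.018,0,0,0,0]
    - [0,0.0006,-0.018,0,0,0,0]
    - [0,0.0006,-0.018,0,0,0,0]
    - [0,0.0006,-0.018,0,0,0,0]
    - [0,0.0006,-0.012,0,0,0,0]
    - [0,0,0,0,0,0,0]

```text
time_s: 21.55
ee_pos: [0.5339, 0.0088, 0.2456]
eef_rot: [-3.14, 0.001, 0.001]
force: [-2.4, 4.4, 0.4]
grip_width: 0.0249
grip_force: 45.0
```

```bash
python3 - <<'E'
from h import *
snap('side','side6')
o=ctrl.get_obs(); print(o['time_s'],o['ee_pos'],o['force'],o['grip_width'],go([.5353,.0169,.243],np.diag([1,-1,-1.])))
E
```

```text
21.6 [0.53382243 0.00846197 0.24562652] [-2.07525576  3.85770704 -0.25337069] 0.025285020814332315 (array([ 0.0015, -0.0084,  0.0026]), array([-0.0015,  0.0009,  0.0012]))
```

View pics/side6.png

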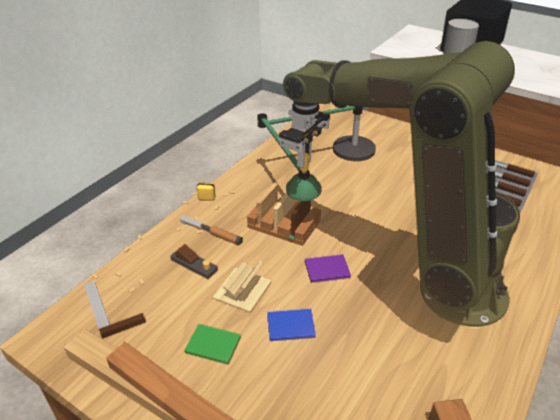

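The lamp head, at about (304,187), is now over the rack. Final nudge of 8.5 mm, then release and rise.

Request:
servo_tool:
  plan:
    - [0,0.001,-0.004,0,0,0,0]
    - [0,0.0005,-0.0045,0,0,0,0]
    - [0,0,0,0,0,0,0]
    - [0,0,0,0,0,0,0]
    - [60,0,0,0,0,0,0]
    - [60,0,0,0,0,0,0]
    - [60,0,0,0,0,0,0]
    - [60,0,0,0,0,0,0]

```text
time_s: 22.6
ee_pos: [0.5357, 0.016, 0.2457]
eef_rot: [-3.142, -0.0, 0.0]
force: [0.3, 0.3, -0.0]
grip_width: 0.0559
grip_force: 0.0
```

Request:
servo_tool:
  plan:
    - [60,0,0,-0.01,0,0,0]
    - [60,0,0,-0.03,0,0,0]
    - [60,0,0,-0.03,0,0,0]
    - [60,0,0,-0.03,0,0,0]
    - [60,0,0,-0.03,0,0,0]
    - [60,0,0,0,0,0,0]
    - [60,0,0,0,0,0,0]
    - [60,0,0,0,0,0,0]

```text
time_s: 23.6
ee_pos: [0.5355, 0.016, 0.3747]
eef_rot: [-3.142, 0.002, 0.0]
force: [-0.4, -0.1, -0.2]
grip_width: 0.0561
grip_force: 0.0
```

```bash
python3 - <<'E'
from h import *
from scipy.optimize import least_squares
c=snap('side','side7'); W=cloud(c).reshape(-1,3); hs=cv2.cvtColor(c['pixels'],cv2.COLOR_RGB2HSV).reshape(-1,3)
m=(hs[:,0]>15)&(hs[:,0]<33)&(hs[:,1]>110)&(W[:,2]>.236)&(W[:,2]<.285)&(np.hypot(W[:,0]-.535,W[:,1]-.017)<.05); P=W[m]
r=least_squares(lambda p:np.hypot(P[:,0]-p[0],P[:,1]-p[1])-.013,[.535,.017],loss='soft_l1',f_scale=.001); print(m.sum(),r.x,P.mean(0))
o=ctrl.get_obs(); print(o['time_s'],o['ee_pos'],o['force'],o['joint_vel'].round(3))
for n in ('side0','side7'):
    c=dict(np.load(n+'.npz')); W=cloud(c); ok=(W[...,2]>.095)&(W[...,2]<.12)&(abs(W[...,1]-.02)<.1)&(W[...,0]>.57)&(W[...,0]<.69); print(n,ok.sum(),W[ok].mean(0))
    dk=(W[...,2]>.06)&(W[...,2]<.12)&(abs(W[...,1]-.02)<.08)&(W[...,0]>.50)&(W[...,0]<.56); print(dk.sum(), W[dk].max(0) if dk.any() else '')
cv2.imwrite('pics/g7.png',cv2.resize(c['pixels'][120:260,230:370],(560,560),interpolation=2)[:,:,::-1])
E
```

```text
134 [0.53409039 0.01448861] [0.53038346 0.02214299 0.26235052]
23.65 [0.53555654 0.01596435 0.37485778] [ 0.36910824 -0.14465007 -0.23933627] [-0.    -0.001 -0.005 -0.001  0.002 -0.001]
side0 368 [0.62065259 0.03234621 0.10796348]
0 
side7 315 [0.62400816 0.0418794  0.10767719]
284 [0.54030498 0.07910832 0.11861216]
```

View pics/g7.png

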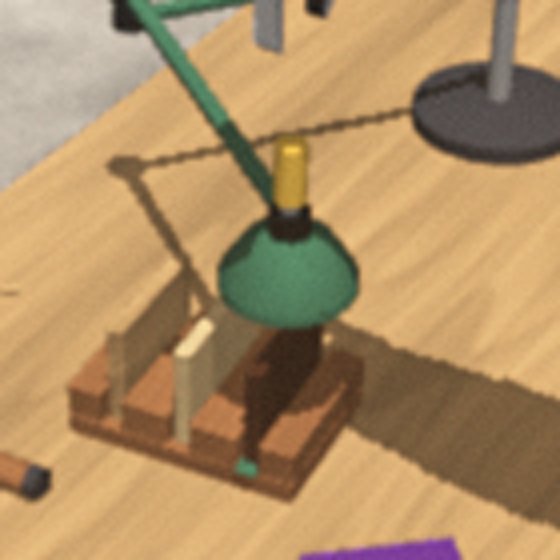

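The head is above the standing walnut panel, with the knob at (.534,.0145) and the panel at (.535,.017). The gripper is clear.

```bash
python3 -c "
from station import ctrl
print(ctrl.hand_in())"
```

```text
the job is handed in; nothing more can be done
None
```

The job is handed in (no verdict returned): the walnut panel is seated upright in the felt slot, the lamp head measures about 3 mm off centre above it, and the gripper is clear at about 24 s of the 54 s limit.

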